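Hold the signal pen on the test pad of a radio board

TASK

Take the signal-injector pen out of the wooden tool block and touch its spring tip to the square test pad on the radio board (the end of the row nearest the loudspeaker; the other three pads are round), holding the pen square to the tilted board and pressing lightly, so that the spring tip is about half-way in. Do not shove the board round in its holder or disturb the screwdriver, pliers and solder reel. Finish while still holding the pen there, steady, so that the tone keeps sounding.

Things in the scene. Friction and masses are not known exactly. Their poses are not given: they have to be found in the camera images.
- pen_grip (a point): Centre of the grey body of the signal pen, 20 (x) by 16 (y) by 70 (z) mm; z along the pen, away from the tip. Flat top 35 mm above this point; round black finger guard (26 mm across) from 35 to 40 mm below, then a 12 mm nose, then the steel tip, its end 92 mm below when out. About 55 g. Starts upright, tip down, nose in a hole of the block, guard resting on the block's top.
- pen_tip (a point): Rounded end of the pen's steel spring tip, 4 mm across; it sticks 12 mm out of the nose when free. Same axes as the pen.
- tip (a joint): How far the spring tip is pushed into the pen, m: 0 fully out, 0.004 half-way, 0.008 bottomed. It takes about 0.8 N to start moving, 1.6 N half-way, 2.4 N at the bottom.
- pad (a point): Centre of the square tinned pad (10 by 10 mm) on the green radio board: the target. z is square to the board, out of its component face; y is parallel to the tilt axis, which lies 30 mm along +x; -x is the board's lower edge, 20 mm away. It is one end of a row of four; the others, round, lie 20, 40 and 60 mm along +y. Components (at most 17 mm high) begin 15 mm away on the +x side.
- holder: Circuit-board holder, fixed on the table: rail 230 mm long (y), two feet 120 mm long (x), two upright arms 22 by 12 mm, 119 mm high, 96 mm to either side, carrying the board's tilting jaws, with lock knobs outside them out to 114 mm. Origin on the table under its centre, z up.
- block: Wooden tool block, fixed on the table, 70 (x) by 150 (y) by 62 (z) mm, with two holes 14 mm wide and 58 mm deep in its top, at 45 mm to either side of the centre along y. One holds the pen, the other a screwdriver. Origin at the centre of its underside; z up.
- screwdriver_mid (a point): Centre of the black handle (23 mm across, 76 mm high) of the screwdriver that stands in the other hole of the block, 90 mm from the pen. Leave it alone.
- pliers_mid (a point): Joint of a pair of pliers with yellow handles lying flat on the table, 130 by 60 mm, 12 mm high. Leave them alone.
- reel_mid (a point): Centre of a reel of solder wire standing on its flange, 52 mm across and 35 mm high. Leave it alone.
- board: The radio board, 100 (x) by 156 (y) by 2 mm, origin at its centre, on the tilt axis, 105 mm above the table; same axes as the pad. It leans 0.1 to 0.4 rad so that its component face (z) looks towards the robot's side. Metal jaws grip its two short edges, standing 5 mm proud of that mid-plane. Friction holds its tilt (0.9 N m).
Mind the look-alikes: they are no part of the job. Leave any pink or yellow look-alike of the part that bears pen_grip alone.

How it is judged:
By the outcome, as a careful person would: the job done as asked, in the order asked, and still so for the second after the job is handed in, while the arm keeps its last pose, push and grip.
It also fails if it takes over 37 s, if anything falls off the work surface, if the arm or the gripper's body presses on something with over 40 N, if the wrist force passes 120 N, or if a joint passes its speed limit or range.

ROBOT

A 6-joint arm with a two-finger parallel gripper is mounted at the origin on the work surface. World frame = base frame: x ahead of the robot, y to its left, z up, the work surface at z = 0. Lengths are in m, angles in degrees, forces in N, time in s.
With the tool pointing down it reaches from about 0.375 to 0.9 m from the base axis. Payload 3.1 kg.
Tool frame: the origin (TCP) lies between the finger pads; the fingertips stand 11 mm ahead of it and the grasp point (between the pads) lies 8 mm behind it; z points along the fingers, y is the line along which they close (so a half turn about z gives the same grasp; the last joint's range is limited). The gripper opens to 87 mm and grips with 3 to 60 N. Pads are 19 mm wide; open, the fingers measure 117 mm over their backs; the gripper's body (75 mm by 190 mm) begins 51 mm behind the grasp point.
Start: joints at [-74.57, 30.224, 82.088, -0, 67.689, -10.227], TCP at [0.271, -0.563, 0.234] pointing down, gripper open.
Joint ranges: [-176.69, 176.69], [-43.24, 126.21], [12.49, 139.97], [-82, 262], [0, 151.66], [-163.58, 163.58]. Speed limits (degrees/s): [159.86, 159.86, 180, 180, 180, 180].

INTERFACE

Orientations are given as a 3x3 rotation matrix whose columns are the frame's x, y, z axes.
In Python, from rig import bot gives the robot as it stands.
- The arm moves only by the tool apply_moves, never from a script. Its argument "steps" is a list that holds one entry, the list of rows, each a list of 7 numbers: the shift along the tool's x, y, z in cm, then the turn, a rotation vector about the tool's x, y, z in degrees, then the gripper command: -1 is shut, 1 is fully open, values between are in proportion. In form: [[[dx, dy, dz, rx, ry, rz, jaw], ...]]. A call has 1 to 20 rows; each row is the pose to reach, as a shift and turn from the pose commanded when the call began, along the tool's axes at that moment; what a row does not reach only later rows make up. A row lasts 1/8 s, in which the tool goes at most 62.5 mm and 10.7 degrees, less where a joint would pass 70% of its speed; a pose out of reach is approached as far as the arm can. A call with a gripper value outside its range is refused whole. The fingers move at their own pace and stop on an object; the grip force is fixed at half the most. Time passes only in rows, so rows that repeat a pose let the fingers close. It gives the time, the measured TCP pose, the force, the opening and the grip force at its end, in the units of the state.
- bot.read_state(): the state, without advancing time (a new reading comes with each control period).
- bot.capture(name): name is "side" or "top" or "wrist"; returns the picture (420x560x3 uint8, blue, green, red); there is no depth.
- bot.camera_model(name): a dict with "intrinsics" (3x3 intrinsics, pixels), "R" (3x3) and "t" (3): a world point X has camera coordinates R X + t. Camera axes: x right, y down, z forward; pixel columns grow to the right and rows downward; lengths in m; the calibration is good to about 2 mm. A picture is of the moment at which its call begins: read the wrist's pose just before it. camera_model takes no time and is no camera call; for the wrist camera it gives the pose at the moment of the call.
- bot.hand_in(): hands the job in; it is judged then, once.
The state is a dict: "time_s": time; "joint_positions": joint angles; "qvel": joint speeds; "tau": joint torques, N m; "position": TCP position; "tcp_rot": TCP orientation; "force": force on the tool from outside, world axes, zero at the start; "moment": the same for the moment, N m; "opening": opening from 0.0 (shut) to 1.0 (fully open); "grasp_force": force on a finger pad.
Only numpy, scipy, OpenCV 4.12 (cv2) and the standard library are available. Lean on these libraries where they do the work, as an engineer would, in place of code of your own. Each camera call takes 0.05 s, during which the arm holds its last target. There are 200 camera calls.

## Working session

There is one attempt and no reset: what is moved stays moved. The work goes in short steps, Python scripts to look and compute and a tool call to move; the robot and the scene stay as the last step left them, time stands still between calls to the robot, and variables do not carry over. Pictures are saved under pics/ and viewed, at most 10 in all, crops included, and the job is handed in when it is done.

Besides the shell and the picture viewer there is one more tool, called after "Emit:" as a command line: name --argument value ..., lists and objects as JSON in quotes. apply_moves: Moves the arm, as the interface text tells. Its arguments: {"type":"object","properties":{"steps":{"type":"array","items":{"type":"array","items":{"type":"array","items":{"type":"number"}}}}},"required":["steps"]}

```bash
mkdir -p pics
cat > h.py <<'E'
import numpy as np, cv2
from rig import bot
def ray(cam,uv):
    m=cam; K=np.array(m["intrinsics"]);R=np.array(m["R"]);t=np.array(m["t"])
    d=R.T@np.linalg.solve(K,[uv[0],uv[1],1.]); return -R.T@t,d/np.linalg.norm(d)
def onz(cam,uv,z):
    c,d=ray(cam,uv); return c+d*(z-c[2])/d[2]
def tri(*cu):
    A=np.zeros((3,3));b=np.zeros(3)
    for cam,uv in cu:
        c,d=ray(cam,uv);P=np.eye(3)-np.outer(d,d);A+=P;b+=P@c
    X=np.linalg.solve(A,b); 
    return X,[np.linalg.norm((np.eye(3)-np.outer(d,d))@(X-c)) for c,d in (ray(*q) for q in cu)]
def proj(m,X):
    p=np.array(m["intrinsics"])@(np.array(m["R"])@np.array(X)+np.array(m["t"]));return p[:2]/p[2]
E
python3 - <<'E'
from h import *
for n in("top","side"):
    im=bot.capture(n);cv2.imwrite(f"pics/{n}0.png",im);m=bot.camera_model(n)
    print(n,np.round(-np.array(m["R"]).T@np.array(m["t"]),3),np.round(m["R"],2).tolist(),m["intrinsics"][0][0])
s=bot.read_state();print(s)
E
```

```text
top [ 0.433 -0.068  1.098] [[0.02, -1.0, -0.0], [-0.98, -0.02, -0.2], [0.2, 0.01, -0.98]] 398.81494195790106
side [0.357 0.621 0.712] [[-0.93, -0.36, -0.01], [-0.23, 0.61, -0.75], [0.27, -0.7, -0.66]] 480.77435566829166
{'time_s': 0.1, 'joint_positions': array([-7.45709525e+01,  3.02725122e+01,  8.21502536e+01, -1.15115737e-03,
        6.76894808e+01, -1.02275639e+01]), 'qvel': array([ 0.05368225, -0.09100901, -0.15295946,  0.04501463, -0.11650219,
        0.00913061]), 'tau': array([ 1.11925413e-04, -4.40985954e+01, -1.77150607e+01,  6.35981304e-02,
        5.33795287e-02, -3.95259497e-05]), 'position': array([ 0.27045367, -0.5627328 ,  0.23267485]), 'tcp_rot': array([[ 9.01401941e-01,  4.32982968e-01, -5.39118592e-04],
       [ 4.32983179e-01, -9.01400033e-01,  1.88352325e-03],
       [ 3.29571974e-04, -1.93124080e-03, -9.99998081e-01]]), 'force': array([-0.4459021 , -0.19851955,  0.12006894]), 'moment': array([0.00795518, 0.03058774, 0.00770878]), 'grasp_force': 0.0, 'opening': 0.9998758785779425}
```

View pics/top0.png

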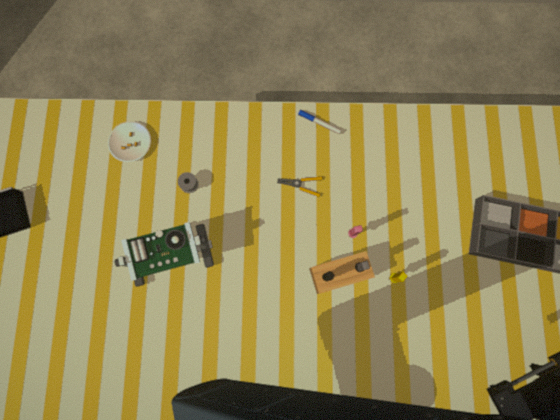

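View pics/side0.png

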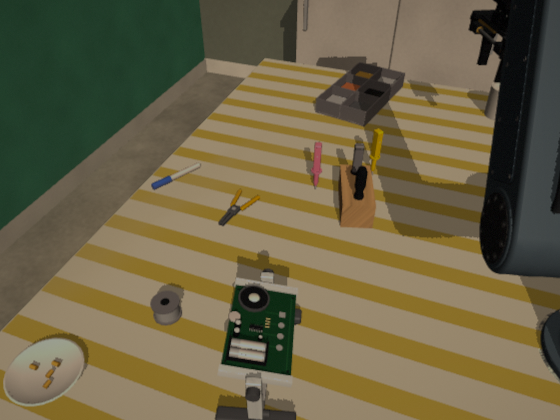

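Top view: the radio board is near (160,252) with its speaker at (175,240), and the pads run from (152,266) to about (180,258). The block is near (342,272).

Candidates for the pen: grey, in the block, top (362,266) / side (358,155); pink stand-alone (355,231) / (318,160); yellow (398,276) / (377,145); black screwdriver (328,276) / (361,182). I choose the grey one in the block, and check it with a crop.

Run:
```python
import cv2,numpy as np
t=cv2.imread("pics/top0.png");s=cv2.imread("pics/side0.png")
r=lambda im,x,y,w,h,k:cv2.resize(im[y:y+h,x:x+w],(w*k,h*k),interpolation=cv2.INTER_CUBIC)
a=np.hstack([r(t,108,215,110,75,3.6.__int__()) if 0 else cv2.resize(t[215:290,108:218],(400,273),interpolation=cv2.INTER_CUBIC),cv2.resize(t[235:300,300:395],(400,273),interpolation=cv2.INTER_CUBIC)])
b=np.hstack([cv2.resize(s[280:380,215:305],(288,320),interpolation=cv2.INTER_CUBIC),cv2.resize(s[130:230,325:385],(192,320),interpolation=cv2.INTER_CUBIC)])
b=cv2.copyMakeBorder(b,0,0,0,800-b.shape[1],cv2.BORDER_CONSTANT)
cv2.imwrite("pics/crop1.png",np.vstack([a,b]))
```

```text
(no output)
```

View pics/crop1.png

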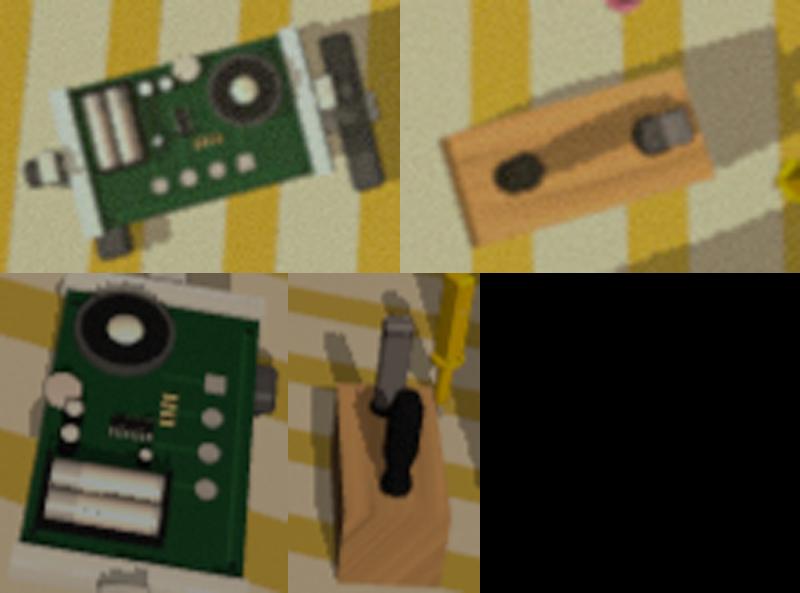

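The crop confirms it: the grey pen stands in the block, top centre at top (366,265) / side (359,147). The square pad is at top (175.7,259.6) / side (282.2,314.7), on the speaker side, and the three round pads follow to +y.

Run:
```python
from h import *
np.set_printoptions(precision=4,suppress=True)
T=bot.camera_model("top");S=bot.camera_model("side")
P=[]
for a,b in zip([(175.7,259.6),(167.7,261.8),(159.7,264),(152,266.2)],[(282.2,314.7),(281.3,325.3),(280.3,336.3),(279.4,347.5)]):
    X,e=tri((T,a),(S,b));P.append(X);print("pad",X,np.round(e,4))
X,e=tri((T,(366,265.2)),(S,(359.4,146.9)));print("pentop",X,e, onz(T,(366,265.2),.137),onz(S,(359.4,146.9),.137))
C=[onz(T,(300+(u-400)/4.21,235+v/4.2),.062) for u,v in[(442,140),(475,247),(713,178),(680,68)]]
print("block",np.array(C),np.mean(C,0)); d=C[0]-C[3]+C[1]-C[2];d/=np.linalg.norm(d);yb=d;c=np.mean(C,0);print("yaw blk",np.degrees(np.arctan2(-d[0],d[1])),"holes",c+.045*d,c-.045*d)
# board corners on top at crop: green corners
G=[(108+u/3.636,215+v/3.64) for u,v in[(68,93),(105,222),(312,172),(283,62)]]
print("board corners z.105",np.array([onz(T,g,.105) for g in G]))
for n in("pink",(355,231)),("yel",(398,276)),("reel",(187,182)),("pliers",(299,184)):
    print(n[0],onz(T,n[1],.05))
W=bot.camera_model("wrist");s=bot.read_state();R=s["tcp_rot"];cw=-np.array(W["R"]).T@np.array(W["t"]);print("wristcam in tool",R.T@(cw-s["position"]),(np.array(W["R"])@R).round(3).tolist(),W["intrinsics"][0][0])
```

```text
pad [0.515  0.1798 0.1004] [0.0001 0.0001]
pad [0.5092 0.1993 0.1006] [0.0002 0.0002]
pad [0.5035 0.2188 0.1009] [0.0003 0.0003]
pad [0.4978 0.2376 0.1008] [0.0003 0.0003]
pentop [ 0.5063 -0.2877  0.1305] [np.float64(0.00035533411580244864), np.float64(0.00035533411580259013)] [ 0.5061 -0.2861  0.137 ] [ 0.5042 -0.2776  0.137 ]
block [[ 0.5014 -0.1586  0.062 ]
 [ 0.4373 -0.1784  0.062 ]
 [ 0.4811 -0.3236  0.062 ]
 [ 0.548  -0.3055  0.062 ]] [ 0.492  -0.2415  0.062 ]
yaw blk 17.20371042325141 holes [ 0.4786 -0.1985  0.062 ] [ 0.5053 -0.2845  0.062 ]
board corners z.105 [[0.56   0.3048 0.105 ]
 [0.4726 0.2717 0.105 ]
 [0.5087 0.1332 0.105 ]
 [0.5841 0.1577 0.105 ]]
pink [ 0.6026 -0.2794  0.05  ]
yel [ 0.4862 -0.388   0.05  ]
reel [0.7304 0.1755 0.05  ]
pliers [ 0.7296 -0.1301  0.05  ]
wristcam in tool [ 0.0709 -0.0005 -0.1513] [[-0.001, 1.0, -0.0], [-0.965, -0.001, -0.261], [-0.261, 0.0, 0.965]] 338.76024165962093
```

Emit:
apply_moves --steps '[[[10, -4.5, 0, 0, 0, 3, 1], [20, -9, 0, 0, 0, 6, 1], [33.2, -14.8, 0, 0, 0, 8.7, 0], [33.2, -14.8, 0, 0, 0, 8.7, 0], [33.2, -14.8, 0, 0, 0, 8.7, 0], [33.2, -14.8, 0, 0, 0, 8.7, 0], [33.2, -14.8, 0, 0, 0, 8.7, 0], [33.2, -14.8, 0, 0, 0, 8.7, 0], [33.2, -14.8, 0, 0, 0, 8.7, 0]]]'

```text
time_s: 1.23
position: [0.505, -0.2874, 0.2334]
tcp_rot: [[0.957, 0.29, -0.0], [0.29, -0.957, -0.0], [-0.0, -0.0, -1.0]]
force: [-0.6, 0.3, -0.2]
opening: 0.505
grasp_force: 0.0
```

```bash
cat > w.py <<'E'
from h import *
import sys,pickle
np.set_printoptions(precision=4,suppress=True)
n=sys.argv[1]
s=bot.read_state();m=bot.camera_model("wrist");im=bot.capture("wrist")
cv2.imwrite(f"pics/{n}.png",im);pickle.dump((s,m),open(f"pics/{n}.pkl","wb"))
print(s["time_s"],s["position"],s["tcp_rot"].tolist(),s["force"],s["opening"])
E
python3 w.py w1
```

```text
1.225 [ 0.505  -0.2874  0.2334] [[0.9570787671448772, 0.28982752444732734, -0.0004894416982935986], [0.2898275351578234, -0.9570788877195922, -5.045561657739673e-05], [-0.0004830577426534946, -9.356368171050914e-05, -0.99999987895052]] [-0.6159  0.3079 -0.1677] 0.504981937178796
```

View pics/w1.png

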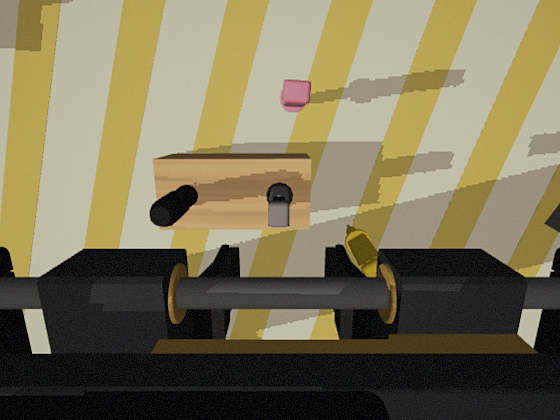

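Wrist view: the pen (grey top near (278,216), guard at (280,192)) is in the block. Its edges are parallel to the block's, and the fingers lie either side of column 278. The screwdriver is at (170,210).

Run:
```python
from h import *
import pickle
np.set_printoptions(precision=4,suppress=True)
s,m=pickle.load(open("pics/w1.pkl","rb"));im=cv2.imread("pics/w1.png")
for z in(.137,.067,.062):print(z,proj(m,[.5055,-.286,z]))
g=im[180:235,262:295].astype(int).mean(2).astype(int);print(g[:,16]);print(g[40],g[28])
print("block yaw row edges",[onz(m,p,.062) for p in[(163,229),(310,229)]], "scr top",[onz(m,(162,212),z) for z in(.138,.15,.16)])
c,d=ray(m,(162,212));print([ (z,(c+d*(z-c[2])/d[2]).round(3)) for z in(.14,)])
```

```text
0.137 [280.9044 216.5822]
0.067 [281.0794 196.7316]
0.062 [281.0892 195.6249]
[108 120  81   6  26  31  39  42  46  49  49  49  51  44  62  99  87   0
   8  15  21  45  55  79  96 112 119 129 126 123 126 128 124 126 125 125
 127 127 126 124 123 128 128 128 126 118 107 143 160 153 154 153 158 133
 110]
[149 153 150 152 151 154 121 123 128 129 129 127 126 127 125 126 123 129
 124 122 128 126 127 124 114  90  59 118 151 153 152 152 151] [154 153 153 154 154 160 109 118 131 130 128 129 129 128 128 127 126 129
 125 126 126 125 125 124 110  91  51 116 149 154 151 151 153]
block yaw row edges [array([ 0.4388, -0.1828,  0.062 ]), array([ 0.4812, -0.3235,  0.062 ])] scr top [array([ 0.4833, -0.1991,  0.138 ]), array([ 0.4877, -0.2024,  0.15  ]), array([ 0.4913, -0.2051,  0.16  ])]
[(0.14, array([ 0.484, -0.2  ,  0.14 ]))]
```

Emit:
apply_moves --steps '[[[0.15, -0.3, 4, 0, 0, 0, 0], [0.15, -0.3, 8, 0, 0, 0, 0], [0.15, -0.3, 11, 0, 0, 0, 0], [0.15, -0.3, 12.5, 0, 0, 0, 0], [0.15, -0.3, 12.5, 0, 0, 0, 0], [0.15, -0.3, 12.5, 0, 0, 0, -1], [0.15, -0.3, 12.5, 0, 0, 0, -1], [0.15, -0.3, 12.5, 0, 0, 0, -1], [0.15, -0.3, 12.5, 0, 0, 0, -1], [0.15, -0.3, 12.5, 0, 0, 0, -1]]]'

```text
time_s: 2.52
position: [0.5067, -0.2831, 0.1091]
tcp_rot: [[0.956, 0.292, 0.001], [0.292, -0.956, -0.001], [0.001, 0.001, -1.0]]
force: [0.8, -0.4, 2.9]
opening: 0.178
grasp_force: 30.0
```

Gripped at 15.5 mm, which is the pen's 16 mm side. Lift and carry.

Emit:
apply_moves --steps '[[[0, 0, -4, 0, 0, 0, -1], [0, 0, -9, 0, 0, 0, -1], [0, 0, -14, 0, 0, 0, -1], [0, 0, -18, 0, 0, 0, -1], [1.5, -4.5, -18, 0, 0, 0, -1], [3, -9.5, -18, 0, 0, 0, -1], [4.5, -14.5, -18, 0, 0, 0, -1], [6, -19.5, -18, 0, 0, 0, -1], [7.5, -24.5, -18, 0, 0, 0, -1], [9, -29.5, -18, 0, 0, 0, -1], [10.5, -34.5, -18, 0, 0, 0, -1], [12, -39.5, -18, 0, 0, 0, -1], [13, -42.5, -18, 0, 0, 0, -1], [13.5, -44.3, -18, 0, 0, 0, -1], [13.5, -44.3, -18, 0, 0, 0, -1], [13.5, -44.3, -18, 0, 0, 0, -1], [13.5, -44.3, -18, 0, 0, 0, -1]]]'

```text
time_s: 4.65
position: [0.5065, 0.179, 0.2885]
tcp_rot: [[0.957, 0.29, -0.0], [0.29, -0.957, -0.0], [-0.0, 0.0, -1.0]]
force: [-0.8, 0.7, 0.0]
opening: 0.185
grasp_force: 30.0
```

```bash
python3 w.py w2
```

```text
4.65 [0.5065 0.179  0.2885] [[0.9570507442659261, 0.28992038657409047, -0.00020578815969042464], [0.2899202960996549, -0.9570507172692585, -0.00038273213421858177], [-0.0003079115541441499, 0.0003066319097171479, -0.9999999055836689]] [-0.8186  0.6809  0.0186] 0.1848537554155467
```

View pics/w2.png

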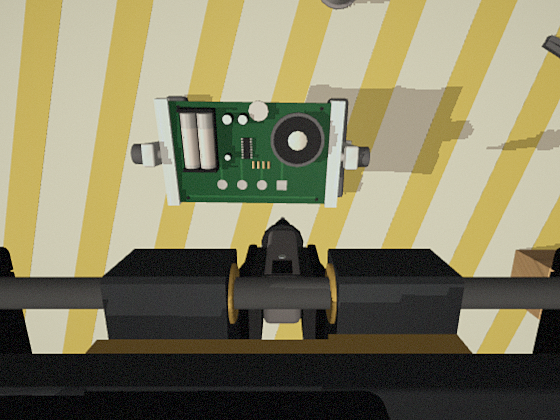

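Wrist view: the pen points down at (282,225). The board's green face spans rows 100–203. The square pad is at (281.5,184.5) and the round ones at columns 262, 242 and 222. Next I fit the board pose from the pads and the two long edges.

```bash
cat > fit.py <<'E'
from h import *
import sys,pickle
from scipy.optimize import least_squares
np.set_printoptions(precision=4,suppress=True)
def pts(im,box):
    hsv=cv2.cvtColor(im,cv2.COLOR_BGR2HSV)
    g=cv2.inRange(hsv,(45,80,20),(90,255,200))
    x,y,w,h=box;sub=g[y:y+h,x:x+w]
    n,l,st,ce=cv2.connectedComponentsWithStats(cv2.bitwise_not(cv2.morphologyEx(sub,cv2.MORPH_CLOSE,np.ones((2,2)))))
    return g,[(ce[i]+[x,y],st[i][4]) for i in range(1,n) if 20<st[i][4]<400]
def frame(p):
    x,y,yaw,t=p;c,s=np.cos(yaw),np.sin(yaw)
    return np.array([x,y,.105]),np.array([[c,-s,0],[s,c,0],[0,0,1]])@np.array([[np.cos(t),0,-np.sin(t)],[0,1,0],[np.sin(t),0,np.cos(t)]])
def fit(obs):  # obs: list (model, pads Nx2 (square first), hi edge pts, lo edge pts)
    def res(p):
        o,R=frame(p[:4]);r=[]
        for m,P,H,L in obs:
            for k,q in enumerate(P): r+=list(proj(m,o+R@[-.03,p[4]*0+k*.02,.001])-q)
            for e,Q in((.05,H),(-.05,L)):
                a=proj(m,o+R@[e,-.05,.001]);b=proj(m,o+R@[e,.08,.001]);n=np.array([-(b-a)[1],(b-a)[0]]);n/=np.linalg.norm(n)
                r+=[n@(np.array(q)-a)/np.sqrt(len(Q))*2 for q in Q]
        return r
    s=least_squares(res,[.54,.19,.29,.25,0]);return s.x[:4],np.array(res(s.x))
E
python3 - <<'E'
from fit import *
s,m=pickle.load(open("pics/w2.pkl","rb"));im=cv2.imread("pics/w2.png")
g,c=pts(im,(185,172,140,24));P=sorted([q.tolist()+[a] for q,a in c],key=lambda q:-q[0]);print(P)
def edges(g,cols,r0,r1):
    H=[];L=[]
    for u in cols:
        v=np.where(g[r0:r1,u])[0]
        H.append((u,r0+v.min()-.5));L.append((u,r0+v.max()+.5))
    return H,L
H,L=edges(g,list(range(190,240,4))+list(range(275,322,4)),90,215);print(np.array(H).T[1],np.array(L).T[1])
pk=[q[:2] for q in P if q[2]>30][:4]
pickle.dump((pk,H,L),open("w2obs.pkl","wb"))
E
```

```text
[[282.3225806451613, 185.8790322580645, np.int32(124)], [262.6222222222222, 185.5, np.int32(90)], [242.81521739130434, 185.48913043478262, np.int32(92)], [222.8936170212766, 185.03191489361703, np.int32(94)]]
[101.5 101.5 101.5 101.5 101.5 101.5 101.5 101.5 101.5 101.5 101.5 101.5
 101.5 102.5 102.5 102.5 102.5 102.5 102.5 102.5 102.5 102.5 102.5 102.5
 103.5] [201.5 201.5 201.5 201.5 201.5 201.5 201.5 201.5 201.5 201.5 201.5 201.5
 201.5 202.5 202.5 202.5 202.5 202.5 202.5 202.5 202.5 202.5 202.5 202.5
 202.5]
```

Run:
```python
from fit import *
s,m=pickle.load(open("pics/w2.pkl","rb"));pk,H,L=pickle.load(open("w2obs.pkl","rb"));pk=[(u-.4,v-.4) for u,v in pk]
p,r=fit([(m,pk,H,L)]);print("wrist",p,np.degrees(p[2:]),"res",r[:8],r[8:].reshape(2,-1).mean(1)*2.5)
o,R=frame(p);print("pad",o+R@[-.03,0,.001],"n",R[:,2])
# side and top: pads + edges
for n,pk2,box in(("top",[(175.7,259.6),(167.7,261.8),(159.7,264),(152,266.2)],0),("side",[(282.2,314.7),(281.3,325.3),(280.3,336.3),(279.4,347.5)],1)):
    M=bot.camera_model(n);im=cv2.imread(f"pics/{n}0.png");g=cv2.inRange(cv2.cvtColor(im,cv2.COLOR_BGR2HSV),(45,80,20),(90,255,200))
    Hs=[];Ls=[]
    if n=="side":
        for v in range(312,364,4):
            c=np.where(g[v,215:305])[0]+215;Hs.append((c.min()-.5,v));Ls.append((c.max()+.5,v))
    else:
        for u in range(145,182,4):
            c=np.where(g[222:285,u])[0]+222;Hs.append((u,c.min()-.5));Ls.append((u,c.max()+.5))
    p2,r2=fit([(M,pk2,Hs,Ls)]);print(n,p2,r2[:8],r2[8:].reshape(2,-1)*len(Hs)**.5/2)
    o,R=frame(p2);print("pad",o+R@[-.03,0,.001])
# tip/guard geometry check
print("expected tip px",proj(m,s["position"]+s["tcp_rot"]@[0,0,.099]),"guard",proj(m,s["position"]+s["tcp_rot"]@[0,0,.047]))
```

```text
wrist [ 0.5458  0.1896  0.2824 -0.2971] [ 16.1799 -17.0207] res [ 1.2526 -1.8282  0.3632 -1.6649 -0.428  -1.8698 -1.113  -1.6285] [-0.1309  1.9292]
pad [0.5185 0.1817 0.1147] n [0.2811 0.0816 0.9562]
top [0.5416 0.1917 0.3101 0.5857] [-0.4975 -0.6239 -0.1981 -0.5239  0.0842 -0.4188  0.0494 -0.3086] [[ 1.353   1.1833  1.9729 -3.9528 -5.0819  1.4637  1.294   1.1243  0.9546
   0.7849]
 [ 0.9507  0.7601  0.5695  0.3789  0.1883 -0.0023 -0.1929  0.5743  0.3837
   0.1931]]
pad [0.5173 0.1839 0.0893]
side [0.5409 0.1794 0.22   0.4897] [ 1.5898  0.4626  0.8235  0.1538  0.0897 -0.1379 -0.8159 -0.1866] [[-3.7628 -6.6999 -7.7007  2.9169  2.8844  1.8836  1.851   1.8185  1.7859
   0.7852  0.7526  0.72    0.6875]
 [ 1.2961  0.7432  1.1807  0.6277  0.0748  0.5123 -0.0406 -0.5936 -1.1465
  -0.709  -1.2619 -1.8149 -2.3678]]
pad [0.5146 0.1736 0.0918]
expected tip px [282.425  216.8889] guard [282.5977 239.7369]
```

```bash
sed -i 's/s=least_squares(res,\[.54,.19,.29,.25,0\])/s=least_squares(res,[.54,.19,.29,.2,0],loss="soft_l1",bounds=([.4,.1,.1,.02,-1],[.7,.3,.5,.5,1]))/' fit.py
cat > f2.py <<'E'
from fit import *
s,m=pickle.load(open("pics/w2.pkl","rb"));pk,H,L=pickle.load(open("w2obs.pkl","rb"));pk=[(u-.4,v-.4) for u,v in pk]
obs=[(m,pk,H,L)]
for n,pk2 in(("top",[(175.7,259.6),(167.7,261.8),(159.7,264),(152,266.2)]),("side",[(282.2,314.7),(281.3,325.3),(280.3,336.3),(279.4,347.5)])):
    M=bot.camera_model(n);im=cv2.imread(f"pics/{n}0.png");g=cv2.inRange(cv2.cvtColor(im,cv2.COLOR_BGR2HSV),(45,80,20),(90,255,200))
    Hs=[];Ls=[]
    if n=="side":
        for v in range(324,364,4):
            c=np.where(g[v,215:305])[0]+215;Hs.append((c.min()-.5,v));Ls.append((c.max()+.5,v))
    else:
        for u in[145,149,168,172,176,180]:
            c=np.where(g[222:285,u])[0]+222;Hs.append((u,c.min()-.5));Ls.append((u,c.max()+.5))
    obs.append((M,pk2,Hs,Ls))
for name,ob in(("wrist",obs[:1]),("top",obs[1:2]),("side",obs[2:]),("all",obs)):
    p,r=fit(ob);o,R=frame(p);print(name,p,"pad",o+R@[-.03,0,.001]);
    if len(ob)==1:
        k=len(ob[0][2]);print("  ",r[:8],r[8:8+k].mean()*k**.5/2,r[8+k:].mean()*k**.5/2)
# triangulated pads with all pairs
for k in(0,3):
    print("tri pad",k,[tri((obs[i][0],obs[i][1][k]),(obs[j][0],obs[j][1][k])) for i,j in((0,1),(0,2),(1,2))])
E
python3 f2.py
```

```text
wrist [0.5432 0.1901 0.2819 0.1854] pad [0.5147 0.1818 0.1005]
   [-0.0828 -0.8024 -0.0899 -0.6393  0.0016 -0.8444  0.1996 -0.6033] 0.17212020469238806 0.40021403129088
top [0.5427 0.1907 0.2912 0.4756] pad [0.5167 0.1829 0.0922]
   [-0.4149 -0.4936 -0.1724 -0.5314  0.0539 -0.5648 -0.0359 -0.5936] 0.14068183507661933 0.4175013046620096
side [0.5439 0.1862 0.2763 0.2764] pad [0.5158 0.1782 0.0978]
   [-0.1193  0.1194 -0.2116 -0.0323 -0.2447 -0.1533 -0.4213 -0.0165] 0.08083365176548103 0.17089055083225768
all [0.5434 0.1896 0.2812 0.1753] pad [0.5149 0.1813 0.1008]
tri pad 0 [(array([0.5143, 0.1808, 0.0986]), [np.float64(0.0009155669091492295), np.float64(0.0009155669091490189)]), (array([0.5144, 0.1817, 0.103 ]), [np.float64(9.711454689794866e-06), np.float64(9.711454689834928e-06)]), (array([0.515 , 0.1798, 0.1004]), [np.float64(0.00011248436834510518), np.float64(0.0001124843683451197)])]
tri pad 3 [(array([0.4972, 0.2391, 0.0979]), [np.float64(0.0007968880546201854), np.float64(0.0007968880546202557)]), (array([0.4978, 0.2391, 0.103 ]), [np.float64(0.00016116805196894718), np.float64(0.00016116805196893577)]), (array([0.4978, 0.2376, 0.1008]), [np.float64(0.0003497372931385119), np.float64(0.0003497372931386057)])]
```

Tilt estimates from the nearly vertical views disagree (0.19 to 0.28 rad). I take one oblique wrist view from the far side to settle it.

Emit:
apply_moves --steps '[[[2, 0, -0.5, 0, -7, 0, -1], [4, 0, -1, 0, -14, 0, -1], [6, 0, -1, 0, -21, 0, -1], [8, 0, -1, 0, -28, 0, -1], [10, 0, -1, 0, -35, 0, -1], [11, 0, -1, 0, -35, 0, -1], [11, 0, -1, 0, -35, 0, -1], [11, 0, -1, 0, -35, 0, -1]]]'

```text
time_s: 5.7
position: [0.6108, 0.212, 0.3003]
tcp_rot: [[0.785, 0.291, -0.547], [0.239, -0.957, -0.167], [-0.572, 0.0, -0.82]]
force: [0.3, 0.5, -0.7]
opening: 0.182
grasp_force: 30.0
```

```bash
python3 w.py w3
```

```text
5.7 [0.6108 0.212  0.3003] [[0.7848105288703918, 0.2914395303308521, -0.5469327508338737], [0.23899753704584165, -0.9565892368862887, -0.1667849188605776], [-0.5717977011672899, 0.00017897999957251616, -0.8203946348593234]] [ 0.2643  0.4961 -0.6672] 0.18239142102310327
```

View pics/w3.png

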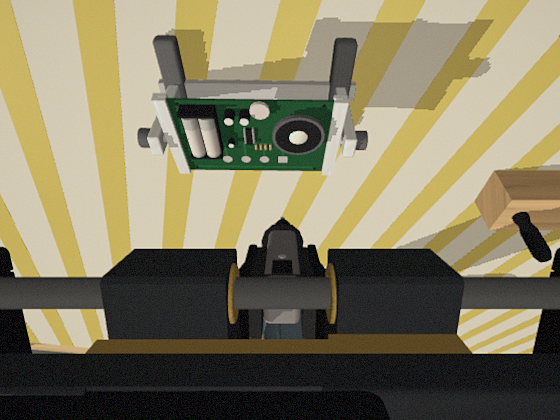

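Oblique view: board face spans rows 98–172, pads on row 159 (square at column 283). Fit both wrist views together.

```bash
cat > f3.py <<'E'
from fit import *
s,m=pickle.load(open("pics/w3.pkl","rb"));im=cv2.imread("pics/w3.png")
g,c=pts(im,(188,152,135,16));P=sorted([q.tolist()+[int(a)] for q,a in c],key=lambda q:-q[0]);print(P)
pk3=[(u-.4,v-.4) for u,v,a in P if a>25][:4]
H=[];L=[]
for u in list(range(205,245,4))+list(range(275,322,4)):
    v=np.where(g[88:180,u])[0]+88;H.append((u,v.min()-.5));L.append((u,v.max()+.5))
print([h[1] for h in H],[h[1] for h in L])
s2,m2=pickle.load(open("pics/w2.pkl","rb"));pk,H2,L2=pickle.load(open("w2obs.pkl","rb"));pk=[(u-.4,v-.4) for u,v in pk]
o2=(m2,pk,H2,L2);o3=(m,pk3,H,L)
for name,ob in(("w2",[o2]),("w3",[o3]),("both",[o2,o3])):
    p,r=fit(ob);o,R=frame(p);print(name,p,"pad",o+R@[-.03,0,.001],"mean|r|",np.abs(r).mean())
for k in range(4):print("stereo pad",tri((m,pk3[k]),(m2,pk[k])))
def epts(mm,P,Hh,Ll,f):
    return np.mean(Hh,0),np.mean(Ll,0)
# stereo of edge at a common board y (column of pad line): use col = mean pad col, edge row by line fit
def er(Q,u):return np.polyval(np.polyfit(*np.array(Q).T,1),u)
for k in(0,3):
    u2,u3=pk[k][0],pk3[k][0]
    h,_=tri((m2,(u2,er(H2,u2))),(m,(u3,er(H,u3))));l,_=tri((m2,(u2,er(L2,u2))),(m,(u3,er(L,u3))))
    print("edge hi",h,"lo",l,"len",np.linalg.norm(h-l),"tilt",np.arcsin((h-l)[2]/np.linalg.norm(h-l)))
E
python3 f3.py
```

```text
[[298.04651162790697, 153.2906976744186, 86], [283.5, 160.0, 70], [265.0, 160.0327868852459, 61], [246.55737704918033, 159.86885245901638, 61], [211.44983818770226, 156.28478964401293, 309]]
[np.float64(98.5), np.float64(98.5), np.float64(98.5), np.float64(98.5), np.float64(98.5), np.float64(98.5), np.float64(98.5), np.float64(98.5), np.float64(99.5), np.float64(99.5), np.float64(99.5), np.float64(99.5), np.float64(99.5), np.float64(99.5), np.float64(99.5), np.float64(99.5), np.float64(99.5), np.float64(99.5), np.float64(99.5), np.float64(99.5), np.float64(100.5), np.float64(100.5)] [np.float64(168.5), np.float64(169.5), np.float64(169.5), np.float64(169.5), np.float64(169.5), np.float64(169.5), np.float64(169.5), np.float64(169.5), np.float64(169.5), np.float64(169.5), np.float64(169.5), np.float64(169.5), np.float64(169.5), np.float64(169.5), np.float64(169.5), np.float64(169.5), np.float64(169.5), np.float64(170.5), np.float64(170.5), np.float64(170.5), np.float64(170.5), np.float64(170.5)]
w2 [0.5432 0.1901 0.2819 0.1854] pad [0.5147 0.1818 0.1005] mean|r| 0.16436591590660718
w3 [0.5494 0.1716 0.2836 0.1538] pad [0.5208 0.1633 0.1014] mean|r| 0.376192610970138
both [0.5444 0.1876 0.2837 0.1541] pad [0.5157 0.1793 0.1014] mean|r| 0.9376262533524942
stereo pad (array([0.5151, 0.1734, 0.0896]), [np.float64(0.00812059433274828), np.float64(0.008120594332748258)])
stereo pad (array([0.5134, 0.1917, 0.1059]), [np.float64(0.009835805924390166), np.float64(0.009835805924390205)])
stereo pad (array([0.5077, 0.2106, 0.1063]), [np.float64(0.009724237626513218), np.float64(0.009724237626513152)])
stereo pad (array([0.5025, 0.2296, 0.1069]), [np.float64(0.009662949633471944), np.float64(0.00966294963347194)])
edge hi [0.5925 0.1988 0.114 ] lo [0.5004 0.1689 0.1008] len 0.09770068115415279 tilt 0.13522634139123396
edge hi [0.5788 0.2464 0.1163] lo [0.4846 0.2259 0.103 ] len 0.09737244556700615 tilt 0.13725962870035935
```

```bash
python3 - <<'E'
import cv2
for n,r in(("w2",((97,106),(193,208))),("w3",((94,103),(162,177)))):
    im=cv2.imread(f"pics/{n}.png")
    for u in(245,310):
        for a,b in r: print(n,u,a,[tuple(map(int,p)) for p in im[a:b,u]])
E
sed -i 's/^pk3=.*/pk3=[(u-.4,v-.4) for u,v in((283.5,160),(265,160.03),(246.56,159.87),(228.1,159.7))]/' f3.py; python3 f3.py | tail -9
```

```text
w2 245 97 [(184, 205, 209), (186, 207, 210), (183, 205, 210), (191, 213, 216), (164, 187, 189), (88, 114, 95), (41, 82, 24), (59, 92, 47), (52, 87, 38)]
w2 245 193 [(54, 89, 47), (49, 84, 35), (52, 92, 43), (71, 113, 59), (61, 103, 50), (55, 92, 48), (58, 93, 47), (46, 85, 35), (43, 76, 26), (67, 123, 114), (94, 176, 198), (105, 191, 215), (104, 188, 209), (100, 185, 206), (100, 186, 206)]
w2 310 97 [(142, 163, 173), (140, 159, 170), (145, 166, 174), (145, 163, 173), (151, 170, 183), (116, 136, 142), (50, 82, 47), (56, 93, 46), (61, 95, 50)]
w2 310 193 [(58, 95, 48), (61, 95, 51), (50, 88, 46), (60, 102, 51), (72, 119, 60), (64, 105, 54), (60, 92, 54), (53, 89, 40), (58, 91, 48), (44, 82, 33), (106, 136, 118), (176, 200, 203), (188, 211, 214), (183, 207, 209), (186, 208, 212)]
w3 245 94 [(178, 187, 193), (173, 183, 188), (167, 179, 185), (178, 188, 196), (155, 166, 170), (77, 90, 83), (24, 59, 13), (52, 84, 40), (48, 82, 38)]
w3 245 162 [(108, 125, 117), (39, 73, 25), (37, 76, 26), (45, 77, 28), (54, 94, 45), (55, 96, 43), (41, 75, 31), (36, 65, 10), (88, 169, 194), (103, 194, 216), 
[... 723 characters left out ...]
87677377249158
stereo pad (array([0.5141, 0.1816, 0.1015]), [np.float64(4.4734146595927206e-05), np.float64(4.4734146595998465e-05)])
stereo pad (array([0.5088, 0.2009, 0.1021]), [np.float64(0.00016699999087005425), np.float64(0.00016699999087007735)])
stereo pad (array([0.503 , 0.2201, 0.1018]), [np.float64(0.00019398080162077866), np.float64(0.0001939808016208128)])
stereo pad (array([0.4977, 0.2395, 0.1022]), [np.float64(0.00016750506341963557), np.float64(0.00016750506341963047)])
edge hi [0.5902 0.2048 0.1123] lo [0.4966 0.1763 0.0981] len 0.09887539805520745 tilt 0.1443064435716027
edge hi [0.5757 0.2547 0.1124] lo [0.4793 0.2361 0.098 ] len 0.09931500370113883 tilt 0.14593264209288298
```

```bash
cat > tgt.py <<'E'
from fit import *
from scipy.spatial.transform import Rotation as Ro
pad=np.array([.5147,.1819,.1013])
_,R=frame([0,0,.2825,.16]);n=R[:,2];Rt=np.column_stack([R[:,0],-R[:,1],-R[:,2]])
def go(off):
    s=bot.read_state();P=s["position"];Q=s["tcp_rot"]
    print(s["time_s"],"off",off,"shift cm",Q.T@(pad+n*(.099+off)-P)*100,"rot",Ro.from_matrix(Q.T@Rt).as_rotvec(degrees=True),"f",s["force"],"fn",s["force"]@n)
E
python3 -c "
from tgt import *
go(.04);go(.015)"
```

```text
5.75 off 0.04 shift cm [-6.5365  0.0547 12.1086] rot [ 0.1835 44.0304  0.7624] f [-0.1105 -0.3979 -0.7154] fn -0.6716655499620023
5.75 off 0.015 shift cm [-4.7989  0.0596 13.906 ] rot [ 0.1835 44.0304  0.7624] f [-0.1105 -0.3979 -0.7154] fn -0.6716655499620023
```

Emit:
apply_moves --steps '[[[-1, 0, 1.5, 0, 9, 0.2, -1], [-2, 0, 3.5, 0, 18, 0.3, -1], [-3.3, 0, 6, 0.1, 27, 0.5, -1], [-4.6, 0, 8.5, 0.2, 36, 0.7, -1], [-5.8, 0, 10.8, 0.2, 44, 0.8, -1], [-6.5, 0.05, 12.1, 0.2, 44, 0.8, -1], [-6.5, 0.05, 12.1, 0.2, 44, 0.8, -1], [-6.5, 0.05, 12.1, 0.2, 44, 0.8, -1], [-6.5, 0.05, 12.1, 0.2, 44, 0.8, -1]]]'

```text
time_s: 6.88
position: [0.4959, 0.1763, 0.2375]
tcp_rot: [[0.948, 0.278, 0.153], [0.275, -0.961, 0.044], [0.159, 0.0, -0.987]]
force: [0.5, -0.2, -1.2]
opening: 0.185
grasp_force: 30.0
```

```bash
python3 w.py w4; python3 -c "
from tgt import *
go(.015);go(.005)
s,m=pickle.load(open('pics/w4.pkl','rb'));p=s['position'];R=s['tcp_rot'];print('tip exp',proj(m,p+R@[0,0,.099]),'guard',proj(m,p+R@[0,0,.047]),'pad exp',proj(m,pad),proj(m,pad+[0,0,.001]))
im=cv2.imread('pics/w4.png');cv2.imwrite('pics/w4c.png',cv2.resize(im[130:270,190:340],(750,600 if 0 else 700),interpolation=cv2.INTER_CUBIC)[:600])"
```

```text
6.875 [0.4959 0.1763 0.2375] [[0.948308366724166, 0.27827465127817874, 0.15255969342179815], [0.2747629277647879, -0.9605015369789168, 0.04406961523839925], [0.15879727682509845, 0.00012616317458288197, -0.9873112016764453]] [ 0.4766 -0.2033 -1.1713] 0.185024173631427
6.925 off 0.015 shift cm [-0.2024 -0.0088  2.3371] rot [ 0.0049  0.07   -0.0287] f [ 0.2747  1.0054 -0.5953] fn -0.674412955399365
6.925 off 0.005 shift cm [-0.2012 -0.0089  3.3371] rot [ 0.0049  0.07   -0.0287] f [ 0.2747  1.0054 -0.5953] fn -0.674412955399365
tip exp [282.3209 216.9103] guard [282.4845 239.7497] pad exp [282.0722 207.4347] [282.0736 207.5354]
```

View pics/w4c.png

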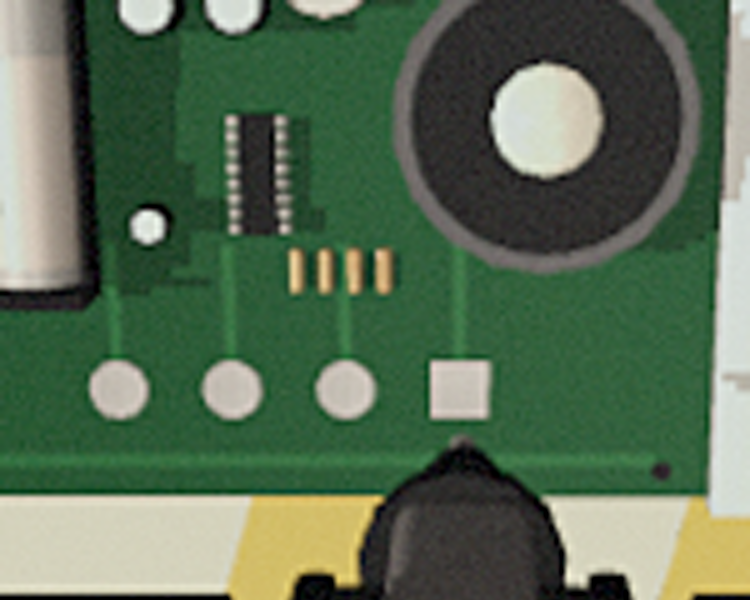

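The crop shows the square pad at (282,208) as predicted. The tip's visible front is at row 217.4, about 1.4 mm short toward −x of where it should be, so I add +0.14 cm. Then I come down to 5 mm off and average the force there as a baseline.

Emit:
apply_moves --steps '[[[-0.06, 0, 1, 0, 0, 0, -1], [-0.06, 0, 2, 0, 0, 0, -1], [-0.06, 0, 2.8, 0, 0, 0, -1], [-0.06, 0, 3.3, 0, 0, 0, -1], [-0.06, 0, 3.3, 0, 0, 0, -1], [-0.06, 0, 3.3, 0, 0, 0, -1]]]'

```text
time_s: 7.68
position: [0.4989, 0.1774, 0.2042]
tcp_rot: [[0.949, 0.278, 0.151], [0.275, -0.961, 0.044], [0.157, -0.0, -0.988]]
force: [-0.4, 0.1, -0.6]
opening: 0.181
grasp_force: 30.0
```

```bash
cat > avg.py <<'E'
from tgt import *
F=[]
for i in range(10): bot.capture("wrist");s=bot.read_state();F.append(list(s["force"])+list(s["moment"]))
F=np.array(F);print("F",F.mean(0)[:3],"fn",(F[:,:3]@n).mean(),"+-",(F[:,:3]@n).std()/10**.5,"M",F.mean(0)[3:]);go(-.004);print(s["position"])
E
python3 avg.py
```

```text
F [-0.0271 -0.1737 -0.4639] fn -0.4461169548869409 +- 0.12176339785858134 M [-0.0165  0.1169 -0.0106]
8.175 off -0.004 shift cm [0.0025 0.0087 0.9141] rot [-0.0082  0.159  -0.0308] f [-0.684  -0.6624 -0.6905] fn -0.5476052065731989
[0.4987 0.1774 0.2041]
```

Emit:
apply_moves --steps '[[[0.14, 0, 0.3, 0, 0, 0, -1], [0.14, 0, 0.5, 0, 0, 0, -1], [0.14, 0, 0.65, 0, 0, 0, -1], [0.14, 0, 0.65, 0, 0, 0, -1], [0.14, 0, 0.65, 0, 0, 0, -1]]]'

```text
time_s: 8.8
position: [0.5011, 0.178, 0.1979]
tcp_rot: [[0.949, 0.278, 0.15], [0.275, -0.961, 0.044], [0.157, -0.0, -0.988]]
force: [-0.8, 1.1, -0.5]
opening: 0.181
grasp_force: 30.0
```

```bash
python3 avg.py
```

```text
F [ 0.0119 -0.0829  0.5123] fn 0.5076197537090178 +- 0.10052009649797232 M [-0.0263  0.0809  0.0073]
9.3 off -0.004 shift cm [-0.1417  0.0069  0.2597] rot [-0.0057  0.1566 -0.0334] f [ 0.764  -0.496   0.9654] fn 0.85819582542198
[0.5011 0.178  0.1979]
```

Normal force rose 0.95 N over the baseline, so the tip is in contact and about 1.5 mm in, as the geometry predicts. Go 2.6 mm further.

Emit:
apply_moves --steps '[[[0, 0, 0.13, 0, 0, 0, -1], [0, 0, 0.26, 0, 0, 0, -1], [0, 0, 0.26, 0, 0, 0, -1], [0, 0, 0.26, 0, 0, 0, -1]]]'

```text
time_s: 9.8
position: [0.5015, 0.1781, 0.1953]
tcp_rot: [[0.949, 0.278, 0.15], [0.275, -0.961, 0.044], [0.157, -0.0, -0.988]]
force: [-0.5, 0.6, 0.9]
opening: 0.182
grasp_force: 30.0
```

```bash
python3 avg.py; python3 w.py w5;python3 -c "
from tgt import *
im=cv2.imread('pics/w5.png');cv2.imwrite('pics/w5c.png',cv2.resize(im[140:260,200:350],(750,600),interpolation=cv2.INTER_CUBIC))"
```

```text
F [ 0.0772 -0.0843  1.2994] fn 1.2747151263966043 +- 0.14523151246671084 M [-0.0284  0.0461 -0.0099]
10.3 off -0.004 shift cm [-0.1394  0.007  -0.003 ] rot [-0.0089  0.1621 -0.0352] f [-0.1519 -0.1561  1.496 ] fn 1.5070598302602356
[0.5015 0.1781 0.1953]
10.3 [0.5015 0.1781 0.1953] [[0.9486953048200311, 0.2781976707435291, 0.150277325652619], [0.2747308632115174, -0.9605238117772377, 0.04378309957027109], [0.15652530597792438, -0.0002510015951217566, -0.9876739166277078]] [-0.1519 -0.1561  1.496 ] 0.18080913659059894
```

View pics/w5c.png

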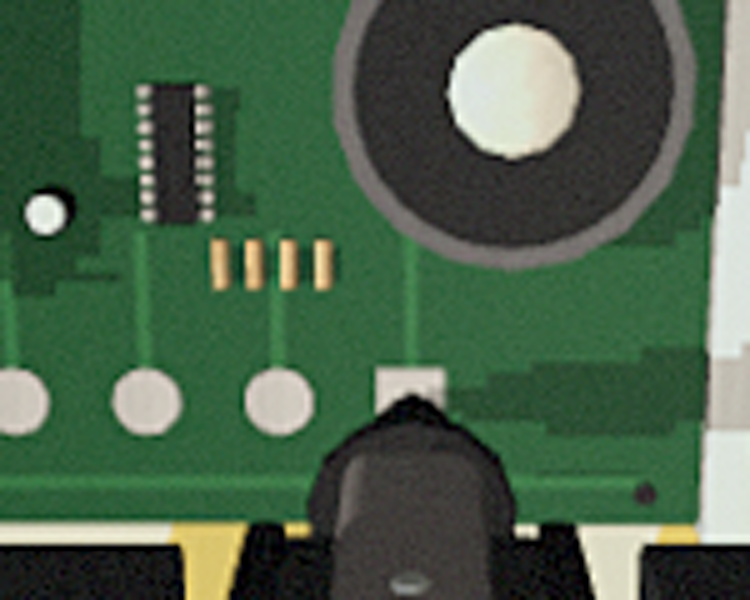

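The crop shows the nose over the square pad (pad centre (282,220)), with the tip hidden beneath it. The force rise of 1.7 N and the geometry both say about half-way in. One last check that the board has not moved, then hand in.

```bash
python3 -c "
from tgt import *
s,m=pickle.load(open('pics/w5.pkl','rb'));p=s['position'];R=s['tcp_rot']
a=proj(m,pad);b=proj(m,pad+.02*np.array([-np.sin(.2825),np.cos(.2825),0]));print('pad',a,'obs',(282,220.2),'pad2',b,'obs',(255.8,220.4),'tip',proj(m,p+R@[-.0014,0,.095]))
if abs(a-[282,220.2]).max()<3 and abs(b-[255.8,220.4]).max()<3: print(bot.hand_in())"
```

```text
pad [282.4693 219.7604] obs (282, 220.2) pad2 [256.0703 219.8039] obs (255.8, 220.4) tip [282.3573 220.0973]
the job is handed in; nothing more can be done
None
```

The job is handed in with the pen's spring tip pressed about half-way onto the square pad, held square to the board (tilt measured at about 9°) and steady. In the last wrist view the board had not shifted. I drew the half-way depth from the roughly 1.7 N force rise and the geometry, because the tip was hidden under the nose.

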